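# Lock the fan housing with the T-key

## Task

Take the red T-handle hex key from the rack, feel for the hex socket at the bottom of the yellow-trimmed well in the fan housing while pressing only gently (never push the sprung screw down hard), and seat the key fully. Turn the screw clockwise to its stop, regrasping the handle as needed, then let go and leave the key standing in the socket. Leave the blue key and everything else on the bench where it is.

Things in the scene. Friction and masses are not known exactly. Their poses are not given: they have to be found in the camera images.
- key: RED T-handle hex key, about 180 g, upright in one of the two rack holes. Hex shaft 16.2 mm across flats, 75 mm long (top 20 mm a 14 mm round neck, lowest 6 mm tapering to 14 mm); on top a flat-sided crossbar 70 mm long (key x), 16 mm thick (key y), 28 mm high. Origin at the tip, z up the shaft: crossbar spans z = 75 to 103 mm. Two flats of the hex face key +x and -x.
- rack: Fixed wooden block, 50 x 150 x 55 mm, origin under its centre; round holes at y = -45 and +45 mm, 21 mm wide, 40 mm deep.
- housing: Fixed black fan housing with grey cover, 190 x 190 x 60 mm, origin under its centre. A round fan guard on one quarter of the cover (towards +x +y), and on the opposite quarter a 50 x 50 mm square well with yellow trim, 20 mm deep.
- well (a point): Centre of the well's mouth, level with the cover's top (60 mm up), housing axes. The flat well floor 20 mm below is the face of a floating cam-lock screw with a hex socket (17 mm across flats, 14 mm deep, flat bottom). The socket's axis lies up to 8 mm off this point in housing x and in y, anew each time and unreported: feel for it with the key. It takes 7 N to shift the float sideways.
- screw (a joint): Turn of the cam-lock screw, rad, growing CLOCKWISE seen from above; starts at 0 to 0.5, hard stop at 3.0 (locked). At 0 two flats of the socket face the housing's +x and -x. About 0.12 N m of friction holds it where it is left; the key has about 0.09 rad of play either way in the socket. A yellow mark on the face turns with it.
- press (a joint): How far the screw (face and socket together) is pushed down against its spring, m: 0 at rest, starts to give at about 3 N, then 1.5 N per mm, bottoms out at 0.008. More than 0.007 (13.5 N) is too hard and damages the spring.
- small_key: Second key of the same shape, BLUE handle (60 x 16 x 28 mm), too thin (10 mm hex) for this screw; stands in the other hole of the rack. Leave it there. Origin at its tip, z up the shaft.
- phone: Black phone, 75 x 155 x 9 mm, lying on the bench; origin under its centre. Leave alone.
- tape: Roll of white tape, 90 mm across, 20 mm high, lying flat; origin under its centre. Leave alone.
- driver: Screwdriver lying on the bench. Leave alone.
- screw_bin: Blue open bin, 120 x 100 x 50 mm; origin under its centre. Leave alone.
- cover: Loose dark grey spare cover plate, 190 x 190 x 6 mm, lying flat; origin under its centre. Leave alone.
- spacer: Brass spacer, 28 mm across, 30 mm high, standing; origin under its centre. Leave alone.
Not all that is in view belongs to the job. What is shaped like the key but orange is not meant.

How it is judged:
By the outcome, as a careful person would: the job done as asked, in the order asked, and still so for the second after the job is handed in, with the robot touching nothing.
It also fails if it takes over 72 s, if anything falls off the work surface, if the arm or the gripper's body presses on something with over 40 N, if the wrist force passes 120 N, or if a joint passes its speed limit or range.

## Robot

A 6-joint arm with a two-finger parallel gripper is mounted at the origin on the work surface. World frame = base frame: x ahead of the robot, y to its left, z up, the work surface at z = 0. Lengths are in mm, angles in degrees, forces in N, time in s.
With the tool pointing down it reaches from about 350 to 775 mm from the base axis. Payload 5.5 kg.
Tool frame: the origin (TCP) lies on the centre line of the jaws, within the pads' length; the fingertips stand 8 mm ahead of it and the grasp point (between the pads) lies 11 mm behind it; z points along the fingers, y is the line along which they close (so a half turn about z gives the same grasp; the last joint's range is limited). The gripper opens to 85 mm and grips with 20 to 120 N. Pads are 22 mm wide; open, the fingers measure 114 mm over their backs; the gripper's body (76 mm by 85 mm) begins 54 mm behind the grasp point. The pads swing forward as they close: fully open they stand 13 mm farther back than shut.
Start: joints at [67.804, 17.945, 2.641, 74.691, 0, 82.002], TCP at [141.055, 557.475, 200.723] pointing down, gripper open.
Joint ranges: [-158.12, 158.12], [-49.38, 96.58], [-58.88, 72.47], [-126.05, 133.96], [-84.25, 85.87], [-180, 180]. Speed limits (degrees/s): [147.25, 147.25, 180, 180, 180, 180].

## Interface

Orientations are given as a 3x3 rotation matrix whose columns are the frame's x, y, z axes.
In Python, from rig import env gives the robot as it stands.
- The arm moves only by the shell command python3 -m pendant 'ROWS'. ROWS is JSON, a list of rows, each a list of 3 entries, a list of its own where there are three numbers: the turn, a rotation vector about the tool's x, y, z in rad, then the shift along the tool's x, y, z in mm, then the opening, from 0 (shut) to 1 (fully open). In form: [[[wx, wy, wz], [tx, ty, tz], claw], ...]. A call has 1 to 10 rows; each row shifts and turns the commanded pose from where the row before left it, along the tool's axes as they then stand; what a row does not reach is not made up. A row lasts 1/10 s, in which the tool goes at most 50 mm and 8.59 degrees, less where a joint would pass 70% of its speed; a pose out of reach is approached as far as the arm can. A call is refused whole if a number of a shift passes 50 or a number of a turn 0.15, either way. A call with a gripper value outside its range is refused whole. The fingers move at their own pace and stop on an object; the grip force is fixed at half the most. Time passes only in rows, so rows that do not move let the fingers close. It gives the time, the measured TCP pose, the force, the opening and the grip force at its end, in the units of the state.
- env.get_obs(): the state, without advancing time (a new reading comes with each control period).
- env.grab_frame(name): name is "scene" or "side" or "wrist"; returns a dict with "frame" (384x512x3 uint8, red, green, blue), "K" (3x3 intrinsics, pixels), "distortion" ([k1, k2, p1, p2, k3] as OpenCV has them; the pictures are not rectified), "R" (3x3) and "t" (3): a world point X has camera coordinates R X + t. Camera axes: x right, y down, z forward; pixel columns grow to the right and rows downward; lengths in mm; the calibration is good to about 2 mm. A picture is of the moment at which its call begins. There is no depth.
- env.hand_in(): hands the job in; it is judged then, once.
The state is a dict: "time": time; "joint_positions": joint angles; "dq": joint speeds; "joint_torque": joint torques, N m; "position": TCP position; "ee_rot": TCP orientation; "ft_force": force on the tool from outside, world axes, zero at the start; "ft_torque": the same for the moment, N m; "width": opening from 0.0 (shut) to 1.0 (fully open); "grasp_force": force on a finger pad.
Only numpy, scipy, OpenCV 4.12 (cv2) and the standard library are available. Lean on these libraries where they do the work, as an engineer would, in place of code of your own. Each camera call takes 0.05 s, during which the arm holds its last target. There are 200 camera calls.

## Working session

There is one attempt and no reset: what is moved stays moved. The work goes in short steps, Python scripts to look and compute and a shell command to move; the robot and the scene stay as the last step left them, time stands still between calls to the robot, and variables do not carry over. Pictures are saved under pics/ and viewed, at most 10 in all, crops included, and the job is handed in when it is done.

```bash
mkdir -p pics; ls; cat > h.py <<'E'
import numpy as np, cv2
from rig import env
def shot(n,f):
    d=env.grab_frame(n); cv2.imwrite('pics/'+f+'.png',d['frame'][:,:,::-1]); np.savez('pics/'+f+'.npz',**{k:np.array(v) for k,v in d.items()}); return d
def ray(f,uv):
    d=np.load('pics/'+f+'.npz'); p=cv2.undistortPoints(np.array([[uv]],float),d['K'],d['distortion'])[0,0]
    R=d['R'];return -R.T@d['t'].ravel(), R.T@np.array([p[0],p[1],1])
def atz(f,uv,z):
    c,v=ray(f,uv); return c+v*(z-c[2])/v[2]
def proj(f,X):
    d=np.load('pics/'+f+'.npz'); return cv2.projectPoints(np.array(X,float).reshape(-1,3),cv2.Rodrigues(d['R'])[0],d['t'].ravel(),d['K'],d['distortion'])[0][:,0]
E
python3 - <<'E'
from h import *
shot('scene','s1');shot('side','d1')
a=[cv2.imread(f'pics/{n}.png') for n in('s1','d1')]
cv2.imwrite('pics/a.png',cv2.resize(a[0],(800,600)));cv2.imwrite('pics/b.png',cv2.resize(a[1],(800,600)))
o=env.get_obs();print(o['position'],o['ee_rot'],o['ft_force'],o['width'])
E
```

```text
pics
[140.85721197 556.94609391 199.8974676 ] [[-9.69453771e-01  2.45273371e-01 -5.98635247e-04]
 [ 2.45274019e-01  9.69452567e-01 -1.54136641e-03]
 [ 2.02292342e-04 -1.64111315e-03 -9.99998633e-01]] [ 0.73581117  0.18117545 -0.60967903] 1.0047793249308272
```

View pics/a.png

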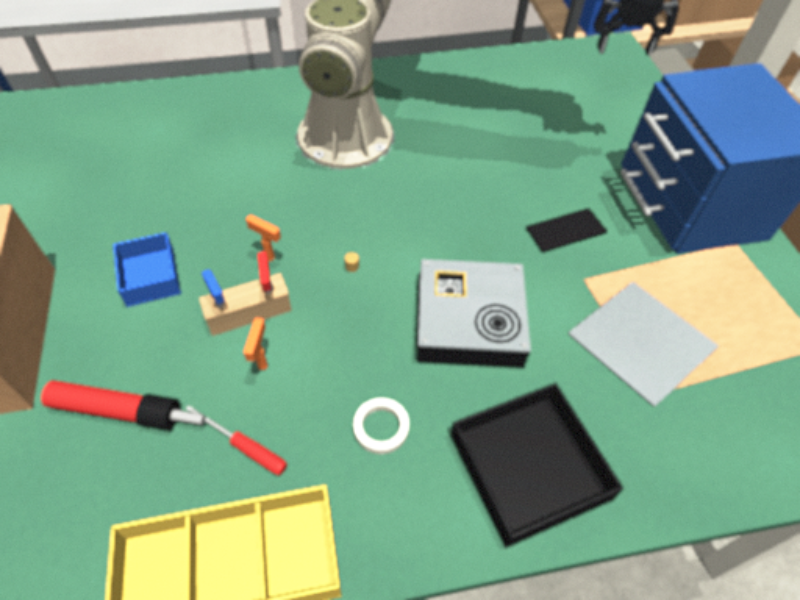

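View pics/b.png

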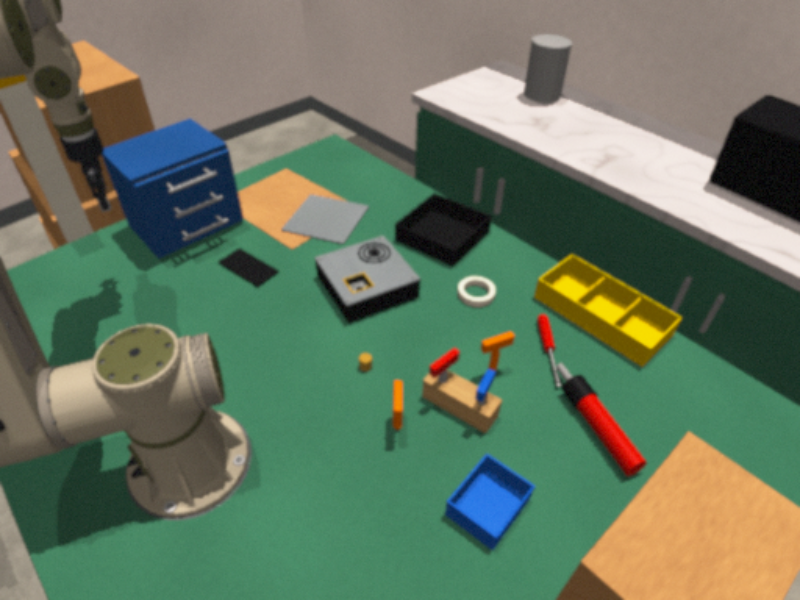

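The scene picture shows the red key in the rack at about (265,270), with the blue key beside it at (213,288). Two orange decoys stand nearby. The housing is at (473,310) with its well at (450,284).

```bash
cat > m.py <<'E'
from h import *
def mask(f,kind,box):
    im=cv2.imread('pics/'+f+'.png'); h=cv2.cvtColor(im,cv2.COLOR_BGR2HSV).astype(int);H,S,V=h[...,0],h[...,1],h[...,2]
    m={'red':((H<5)|(H>174))&(S>150)&(V>70),'yel':(H>15)&(H<32)&(S>110)&(V>90)}[kind]
    b=np.zeros_like(m);x0,y0,x1,y1=box;b[y0:y1,x0:x1]=1
    return m&b
E
python3 - <<'E'
from m import *
bx={'s1':(155,155,180,192),'d1':(270,215,300,245)}
r=[]
for f in bx:
    ys,xs=np.nonzero(mask(f,'red',bx[f])); c=[xs.mean(),ys.mean()]; 
    print(f,len(xs),c,cv2.minAreaRect(np.c_[xs,ys].astype(np.float32))); r.append(ray(f,c))
(c1,v1),(c2,v2)=r
s=np.linalg.lstsq(np.c_[v1,-v2],c2-c1,rcond=None)[0];print('key',c1+s[0]*v1,c2+s[1]*v2)
for f,b in(('s1',(272,168,305,195)),('d1',(215,170,245,190))):
    ys,xs=np.nonzero(mask(f,'yel',b));R=cv2.minAreaRect(np.c_[xs,ys].astype(np.float32));print(f,len(xs),R,atz(f,R[0],60),atz(f,((xs.min()+xs.max())/2,(ys.min()+ys.max())/2),60))
k=.64
for p in((421,260),(522,264),(529,352),(417,347)):print('corner',atz('s1',(p[0]*k,p[1]*k),60))
for p in((201,302),(286,276)):print('rack',atz('s1',(p[0]*k,p[1]*k),55))
for p in((262,253),(266,288)):print('bar',atz('s1',(p[0]*k,p[1]*k),110))
for p in((247,218),(277,235),(262,321),(250,353)):print('orange',atz('s1',(p[0]*k,p[1]*k),100))
for p in((204,274),(217,300)):print('blue',atz('s1',(p[0]*k,p[1]*k),110))
E
```

```text
s1 134 [np.float64(168.62686567164178), np.float64(172.544776119403)] ((168.67074584960938, 173.03659057617188), (24.294937133789062, 5.742440223693848), 83.6598129272461)
d1 141 [np.float64(284.0496453900709), np.float64(231.45390070921985)] ((284.2882385253906, 231.25294494628906), (7.2671709060668945, 21.36764907836914), 49.39870071411133)
key [ 461.98664878 -207.25431038  104.29984825] [ 461.0866912  -205.16638401  104.85099324]
s1 46 ((290.3609924316406, 177.85121154785156), (22.174530029296875, 10.914411544799805), 32.90524673461914) [506.92447799 130.5061807   60.        ] [516.77544773 121.02256684  60.        ]
d1 56 ((228.8486328125, 180.4954071044922), (9.86561107635498, 16.66617774963379), 73.3007583618164) [514.29711375 123.50659695  60.        ] [514.69220935 123.11714854  60.        ]
corner [454.6485716   80.45422602  60.        ]
corner [497.80151247 264.84931111  60.        ]
corner [683.44504569 216.55389896  60.        ]
corner [639.81481841  32.23467281  60.        ]
rack [ 475.7516247 -325.4625154   55.       ]
rack [ 443.8137356  -172.18284782   55.        ]
bar [ 428.36692412 -206.65583316  110.        ]
bar [ 507.66016762 -205.33814345  110.        ]
orange [ 328.7640785  -229.16609742  100.        ]
orange [ 381.13756852 -177.54188429  100.        ]
orange [ 567.3858672 -217.6430686  100.       ]
orange [ 625.71883414 -240.55831813  100.        ]
blue [ 458.38634428 -307.83637678  110.        ]
blue [ 518.33283798 -287.45399245  110.        ]
```

```bash
python3 -m pendant '[[[0,0,-0.124],[0,0,0],0.6],[[0,0,-0.124],[0,0,0],0.6],[[0,0,0],[-28,-39,-3],0.6],[[0,0,0],[-28,-39,-3],0.6],[[0,0,0],[-28,-39,-3],0.6],[[0,0,0],[-28,-39,-3],0.6],[[0,0,0],[-28,-39,-3],0.6],[[0,0,0],[-28,-39,-3],0.6],[[0,0,0],[-28,-39,-3],0.6],[[0,0,0],[-28,-39,-3],0.6]]'
python3 -m pendant '[[[0,0,0],[-28,-39,-3],0.6],[[0,0,0],[-28,-39,-3],0.6],[[0,0,0],[-28,-39,-3],0.6],[[0,0,0],[0,0,0],0.6]]'
python3 - <<'E'
from h import *
shot('wrist','w1')
o=env.get_obs();print(o['position'],o['ee_rot'],o['joint_positions'],o['width'])
f='w1';d=np.load('pics/w1.npz');print('cam',-d['R'].T@d['t'].ravel());print(proj(f,[[515,122,60],[462,-206,118]]))
E
```

```text
time: 1.1
position: [365.6, 243.7, 224.6]
ee_rot: [[-1.0, -0.0, -0.0], [-0.0, 1.0, 0.0], [0.0, 0.0, -1.0]]
ft_force: [0.1, 1.5, 0.1]
width: 0.599
grasp_force: 0.0
time: 1.5
position: [452.3, 124.2, 233.4]
ee_rot: [[-1.0, 0.007, 0.001], [0.007, 1.0, -0.001], [-0.001, -0.001, -1.0]]
ft_force: [0.3, -0.3, -0.3]
width: 0.598
grasp_force: 0.0
[450.36859929 126.19236775 233.1869104 ] [[-9.99985209e-01  5.39844393e-03 -6.61504687e-04]
 [ 5.39848097e-03  9.99985427e-01 -5.42285965e-05]
 [ 6.61202296e-04 -5.77989149e-05 -9.99999780e-01]] [ 5.80366645e+00  5.56793470e+00 -8.38300783e+00  7.60870788e+01
  7.41447174e-04  6.11297685e+00] 0.5993625551580798
cam [372.41040958 124.34275029 406.99181153]
[[ 252.74076451  213.57123688]
 [-135.0143673   185.32990362]]
```

View pics/w1.png

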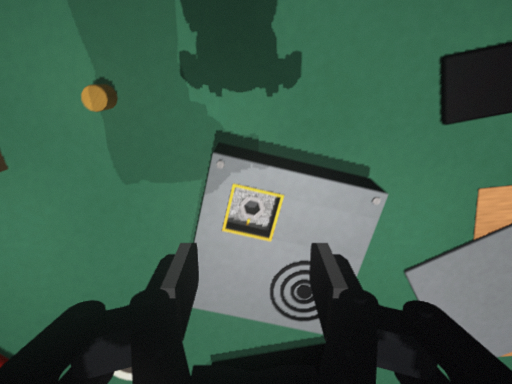

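The wrist picture shows the well at (253,212), with the dark hex socket at about (252,208). Part of the yellow mark shows near (247,221).

```bash
python3 - <<'E'
from h import *
im=cv2.imread('pics/w1.png')[178:248,213:293]
cv2.imwrite('pics/w1c.png',cv2.resize(im,(800,700)[:2] if 0 else (640,560),interpolation=cv2.INTER_CUBIC))
E
```

```text
(no output)
```

View pics/w1c.png

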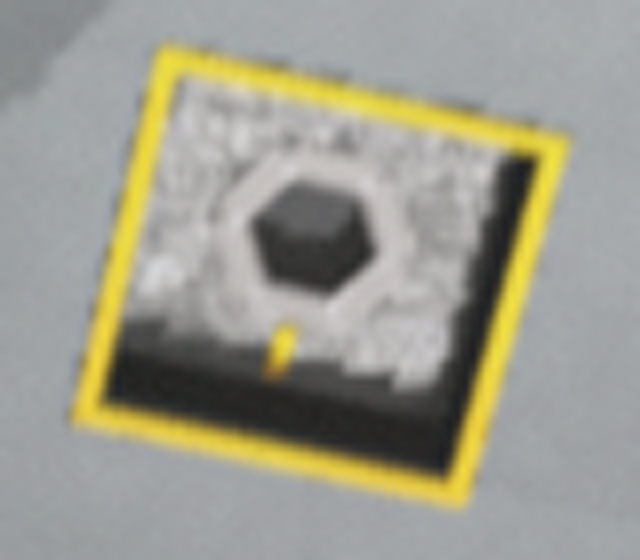

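The zoomed crop shows the hex socket's centre at crop (310,236), with its six vertices clear. The mark runs from (289,328) to (272,375), and the trim corners are sharp.

```bash
python3 - <<'E'
from h import *
g=lambda p,z:atz('w1',(213+p[0]/8-.44,178+p[1]/8-.44),z)[:2]
C=np.array([g(p,60) for p in((163,45),(572,135),(465,505),(75,420))]);print(C,C.mean(0))
for i in range(4):
    v=C[(i+1)%4]-C[i];print('edge',np.hypot(*v),np.degrees(np.arctan2(v[1],v[0])))
V=np.array([g(p,40) for p in((250,230),(292,178),(355,190),(378,245),(318,298),(265,275))]);c=V.mean(0);print('sock',c)
a=np.degrees(np.arctan2(*(V-c).T[::-1]));print('vertex ang',a, a%60, np.hypot(*(V-c).T))
m=[g(p,40) for p in((289,328),(272,375))];print(m,[np.degrees(np.arctan2(*(x-c)[::-1])) for x in m])
o=C.mean(0);t=np.radians(-13.8);R=np.array([[np.cos(t),np.sin(t)],[-np.sin(t),np.cos(t)]]);print('off in housing',R@(c-o))
E
```

```text
[[480.19130201 101.34606671]
 [493.18515815 155.66111853]
 [547.81723819 141.78730301]
 [534.40611788  87.74988299]] [513.89995405 121.63609281]
edge 55.847696025336006 76.54592282415226
edge 56.36618602094843 -14.249049007297865
edge 55.67675377070009 -103.93817048762357
edge 55.89367112347527 165.92151130611995
sock [515.20459361 120.24327927]
vertex ang [ -96.79927123 -164.75905947  137.01315018   81.74202207    6.64062264
  -47.54108121] [23.20072877 15.24094053 17.01315018 21.74202207  6.64062264 12.45891879] [8.5782982  9.20476365 9.56721154 9.88089223 9.61496103 8.77769027]
[array([529.40869051, 117.11791562]), array([536.79745143, 114.55484649])] [np.float64(-12.40919735761563), np.float64(-14.75870396434029)]
off in housing [ 1.59921283 -1.04140879]
```

The screw is near 0, with flats at -14° mod 60, and the socket is at about (515,120). Next I move over the key.

```bash
python3 -m pendant '[[[0,0,0],[0,-47,0],0.6],[[0,0,0],[0,-47,0],0.6],[[0,0,0],[0,-47,0],0.6],[[0,0,0],[0,-47,0],0.6],[[0,0,0],[0,-47,0],0.6],[[0,0,0],[0,-47,0],0.6],[[0,0,0],[0,-47,0],0.6],[[0,0,0],[0,0,0],0.6],[[0,0,0],[0,0,0],0.6]]'
python3 - <<'E'
from m import *
shot('wrist','w2')
o=env.get_obs();print(o['position'],o['joint_positions'])
b=proj('w2',[[462,-206,118]])[0].astype(int);print(b)
im=cv2.imread('pics/w2.png');x0,y0=max(b[0]-100,0),max(b[1]-75,0)
print(x0,y0);cv2.imwrite('pics/w2c.png',cv2.resize(im[y0:y0+150,x0:x0+200],(800,600),interpolation=cv2.INTER_CUBIC))
E
```

```text
time: 2.45
position: [448.7, -199.8, 233.0]
ee_rot: [[-1.0, 0.001, -0.001], [0.001, 1.0, 0.002], [0.001, 0.002, -1.0]]
ft_force: [0.7, 1.0, 0.4]
width: 0.6
grasp_force: 0.0
[ 448.83130332 -198.9384684   233.2709431 ] [-3.33098601e+01  8.21025631e+00 -5.32925058e+00  7.65622454e+01
  3.94460125e-02 -3.33612838e+01]
[247 187]
147 112
```

View pics/w2c.png

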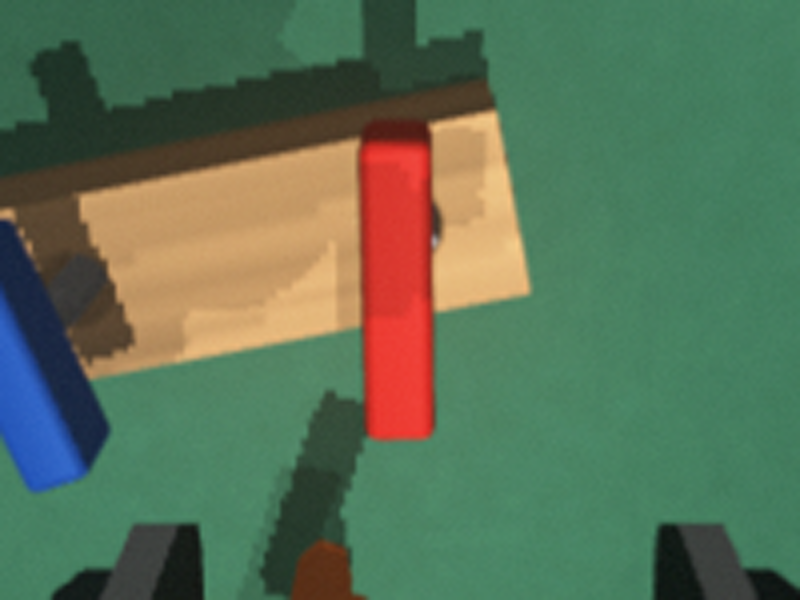

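The crop shows the red bar's top face from about (396,147) to (401,438), nearly along world x. The blue key stays at the left, clear of the fingers.

```bash
python3 - <<'E'
from m import *
g=lambda p,z=118:atz('w2',(147+p[0]/4-.4,112+p[1]/4-.4),z)[:2]
P=np.array([g(p) for p in((361,147),(431,147),(435,439),(367,439))]);print(P,P.mean(0))
for i in range(4):
    v=P[(i+1)%4]-P[i];print(np.hypot(*v),np.degrees(np.arctan2(v[1],v[0])))
print('blue near end',g((108,430)),g((32,490)))
E
```

```text
[[ 427.26281833 -214.4193414 ]
 [ 427.28394791 -199.52368363]
 [ 494.75089423 -198.64867769]
 [ 494.7158694  -214.1590093 ]] [ 461.00338247 -206.68767801]
14.895672757235571 89.91872564008415
67.47262022549702 0.7430503358186928
15.510371159708093 -90.12938287789427
67.45355343555518 -179.77887054024336
blue near end [ 492.3150795  -272.90167437] [ 507.1862302  -291.37243542]
```

```bash
python3 -m pendant '[[[0,0,0],[-12,-7.8,20],0.6],[[0,0,0],[0,0,45],0.6],[[0,0,0],[0,0,45],0.6],[[0,0,0],[0,0,20],0.6],[[0,0,0],[0,0,10],0.6],[[0,0,0],[0,0,0],0.6]]'
python3 -m pendant '[[[0,0,0],[0,0,0],0],[[0,0,0],[0,0,0],0],[[0,0,0],[0,0,0],0],[[0,0,0],[0,0,0],0],[[0,0,0],[0,0,0],0],[[0,0,0],[0,0,0],0],[[0,0,0],[0,0,0],0]]'
```

```text
time: 3.1
position: [460.7, -206.0, 92.9]
ee_rot: [[-1.0, -0.003, -0.002], [-0.003, 1.0, 0.002], [0.002, 0.002, -1.0]]
ft_force: [0.1, 0.3, 1.1]
width: 0.6
grasp_force: 0.0
time: 3.8
position: [461.2, -208.4, 93.7]
ee_rot: [[-1.0, 0.0, 0.0], [0.0, 1.0, 0.0], [-0.0, 0.0, -1.0]]
ft_force: [0.8, 0.0, -0.2]
width: -0.002
grasp_force: 0.0
```

```bash
python3 - <<'E'
from m import *
shot('wrist','w3');shot('scene','s3')
a=cv2.imread('pics/w3.png')[80:384,80:430];b=cv2.imread('pics/s3.png')[110:260,100:250]
a=cv2.resize(a,(400,347));b=cv2.resize(b,(400,400))
c=np.zeros((400,800,3),np.uint8);c[:347,:400]=a;c[:,400:]=b;cv2.imwrite('pics/c3.png',c)
print(env.get_obs()['width'])
E
```

```text
-0.0008056151545184855
```

View pics/c3.png

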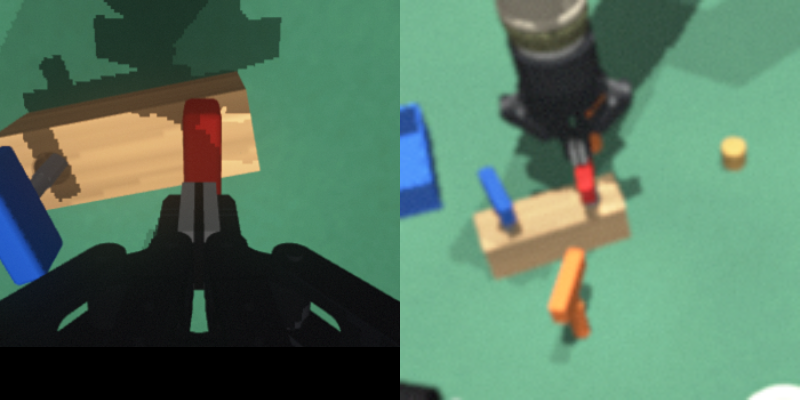

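The wrist picture shows the closed tips at about full-frame (255,239), lying over the bar. The scene view suggests the tips are above or behind the bar, so I'll check the geometry.

```bash
python3 - <<'E'
from m import *
print('tip expect w3',proj('w3',[[461,-207,85],[461,-207,93]]), 's3',proj('s3',[[461,-207,85],[461,-207,118],[496,-207,118],[426,-207,118]]))
d=np.load('pics/w3.npz');print('cam',-d['R'].T@d['t'].ravel())
print('tip seen: s3 (580,170) ->',100+175*150/400,110+165*150/400)
for f,b in(('w3',(200,120,320,300)),('s3',(160,160,185,195))):
    ys,xs=np.nonzero(mask(f,'red',b));print(f,len(xs),xs.min(),xs.max(),ys.min(),ys.max(),xs.mean(),ys.mean())
ys,xs=np.nonzero(mask('s1','red',(155,155,180,192)));print('s1',xs.min(),xs.max(),ys.min(),ys.max())
o=env.get_obs();print(o['position'],o['joint_positions'],o['width'],o['grasp_force'],o['ft_force'])
print('bar corners in w3 if centre (461,-206.7), top 118',proj('w3',[[426,-214.7,118],[426,-198.7,118],[496,-214.7,118],[496,-198.7,118]]))
E
```

```text
tip expect w3 [[257.04763803 221.39953133]
 [257.19137349 227.19807844]] s3 [[169.73426576 176.57188878]
 [167.93877304 169.11504491]
 [168.85271178 179.16804927]
 [167.05455992 159.43021449]]
cam [ 381.46758267 -209.0210193   267.38051929]
tip seen: s3 (580,170) -> 165.625 171.875
w3 2283 240 272 167 249 256.8339903635567 203.658782303986
s3 85 166 172 171 185 169.3294117647059 177.74117647058824
s1 165 172 161 185
[ 461.13425752 -208.29220913   93.62322374] [-3.34081732e+01  1.38173328e+01 -1.84753104e+01  5.77161481e+01
  4.24241321e-03 -3.34127504e+01] -0.0008056151545184855 0.0 [-0.32283665 -0.22279114 -0.53885569]
bar corners in w3 if centre (461,-206.7), top 118 [[240.99660782 179.56700916]
 [276.27407185 179.54553498]
 [242.56409119 309.85869246]
 [273.63953033 309.84653362]]
```

```bash
python3 - <<'E'
from m import *
d=np.load('pics/w3.npz');print(d['K'].ravel(),d['R'].round(3))
for v in(239,221):
  for x in (440,450,461,472,480):
    c,r=ray('w3',(255,v)); s=(x-c[0])/r[0]; print(v,x,(c+s*r).round(1))
d1=np.load('pics/w1.npz')
# w1: right finger inner tip edge (310,243), left inner (198,243): depth for 51mm gap
for (a,b) in (((198,243),(310,243)),):
    ca,ra=ray('w1',a);cb,rb=ray('w1',b); s=51/np.linalg.norm(ra-rb); print('gap 51 at',ca+s*ra,cb+s*rb)
E
```

```text
[343.50669776   0.         253.64187127   0.         343.50669776
 189.0521266    0.           0.           1.        ] [[ 0.     1.     0.001]
 [ 0.95  -0.001  0.312]
 [ 0.312  0.    -0.95 ]]
239 440 [ 440.  -208.5  149.7]
239 450 [ 450.  -208.4  129.6]
239 461 [ 461.  -208.3  107.5]
239 472 [ 472.  -208.2   85.4]
239 480 [ 480.  -208.1   69.3]
221 440 [ 440.  -208.4  132.7]
221 450 [ 450.  -208.3  109.7]
221 461 [ 461.  -208.2   84.4]
221 472 [ 472.  -208.1   59.1]
221 480 [ 480.  -208.    40.7]
gap 51 at [444.64152068  98.34242046 265.89209429] [445.03037585 149.34092214 265.8518617 ]
```

```bash
python3 - <<'E'
from h import *
a=cv2.imread('pics/w3.png')[150:330,170:340];cv2.imwrite('pics/w3z.png',cv2.resize(a,(566,600),interpolation=cv2.INTER_CUBIC))
E
```

```text
(no output)
```

View pics/w3z.png

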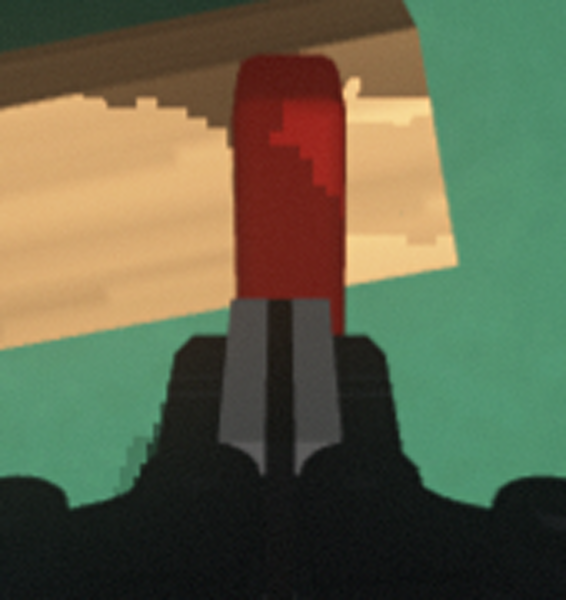

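The closed pads sit over the bar. Their visible tip ray puts them roughly 35 mm above the reported TCP, so they closed above the handle. I'll open, go down 28 mm and try again, watching the force.

```bash
python3 -m pendant '[[[0,0,0],[0,0,0],0.6],[[0,0,0],[0,0,0],0.6],[[0,0,0],[0,0,0],0.6],[[0,0,0],[0,0,0],0.6],[[0,0,0],[0,1,0],0.6]]'; python3 -m pendant '[[[0,0,0],[0,0,10],0.6],[[0,0,0],[0,0,8],0.6],[[0,0,0],[0,0,5],0.6],[[0,0,0],[0,0,5],0.6],[[0,0,0],[0,0,0],0.6]]'
```

```text
time: 4.4
position: [461.2, -207.3, 93.7]
ee_rot: [[-1.0, -0.0, 0.0], [-0.0, 1.0, 0.0], [-0.0, 0.0, -1.0]]
ft_force: [-1.0, -0.3, 0.0]
width: 0.602
grasp_force: 0.0
time: 4.9
position: [460.6, -206.8, 64.6]
ee_rot: [[-1.0, -0.0, -0.001], [-0.0, 1.0, 0.001], [0.001, 0.001, -1.0]]
ft_force: [-0.3, -0.2, -0.6]
width: 0.6
grasp_force: 0.0
```

```bash
python3 -m pendant '[[[0,0,0],[0,0,0],0],[[0,0,0],[0,0,0],0],[[0,0,0],[0,0,0],0],[[0,0,0],[0,0,0],0],[[0,0,0],[0,0,0],0],[[0,0,0],[0,0,0],0]]'; python3 - <<'E'
from m import *
shot('wrist','w4')
a=cv2.imread('pics/w4.png');a[:,:]=a
ys,xs=np.nonzero(mask('w4','red',(180,60,340,330)));print(xs.min(),xs.max(),ys.min(),ys.max())
E
```

```text
time: 5.5
position: [461.7, -207.5, 66.2]
ee_rot: [[-1.0, -0.0, 0.001], [-0.0, 1.0, -0.0], [-0.001, -0.0, -1.0]]
ft_force: [-0.6, 0.4, 3.9]
width: 0.175
grasp_force: 59.3
234 274 181 329
```

The grip reads width 0.175 at 59 N, so the key is held. I'll lift it, carry it over the well and turn it to 46°.

```bash
python3 -m pendant '[[[0,0,0],[0,0,-10],0],[[0,0,0],[0,0,-30],0],[[0,0,0],[0,0,-35],0],[[0,0,0],[-7.7,20,0],0],[[0,0,0],[-7.7,42,0],0],[[0,0,0],[-7.7,47,0],0],[[0,0,0],[-7.7,47,0],0],[[0,0,0],[-7.7,47,0],0],[[0,0,0],[-7.7,47,0],0],[[0,0,0],[-7.7,47,0],0]]'; python3 -m pendant '[[[0,0,0],[0,30,0],0],[[0,0,-0.132],[0,0,0],0],[[0,0,-0.132],[0,0,0],0],[[0,0,-0.132],[0,0,0],0],[[0,0,-0.132],[0,0,0],0],[[0,0,-0.132],[0,0,0],0],[[0,0,-0.132],[0,0,0],0],[[0,0,0],[0,0,0],0],[[0,0,0],[0,0,0],0]]'
python3 - <<'E'
from m import *
for i in range(3):print(env.get_obs()['position'])
o=env.get_obs();print(o['joint_positions'],o['ft_force'])
shot('wrist','w5');shot('side','d5');shot('scene','s5')
ps=[cv2.imread('pics/w5.png')[60:384,80:430]]
X=[[515,120,90]]
for f in('d5','s5'):
    u,v=proj(f,X)[0].astype(int); ps.append(cv2.imread(f'pics/{f}.png')[v-45:v+45,u-60:u+60])
c=np.zeros((600,800,3),np.uint8);c[:370,:400]=cv2.resize(ps[0],(400,370));c[:300,400:]=cv2.resize(ps[1],(400,300));c[300:,400:]=cv2.resize(ps[2],(400,300))
cv2.imwrite('pics/c5.png',c)
E
```

```text
time: 6.55
position: [514.6, 91.5, 140.9]
ee_rot: [[-1.0, -0.0, -0.001], [-0.0, 1.0, -0.0], [0.001, -0.0, -1.0]]
ft_force: [1.4, -0.6, -1.6]
width: 0.178
grasp_force: 59.3
time: 7.45
position: [514.7, 119.7, 140.6]
ee_rot: [[-0.704, -0.71, -0.001], [-0.71, 0.704, -0.0], [0.001, 0.0, -1.0]]
ft_force: [0.9, 0.7, -1.6]
width: 0.176
grasp_force: 59.5
[514.71267967 119.68246663 140.63120928]
[514.71267967 119.68246663 140.63120928]
[514.71267967 119.68246663 140.63120928]
[ 4.38322744e+00  1.43328150e+01 -1.08064254e+01  6.49013527e+01
 -9.71381895e-04 -4.08286419e+01] [ 0.8979869   0.66636775 -1.55335503]
```

View pics/c5.png

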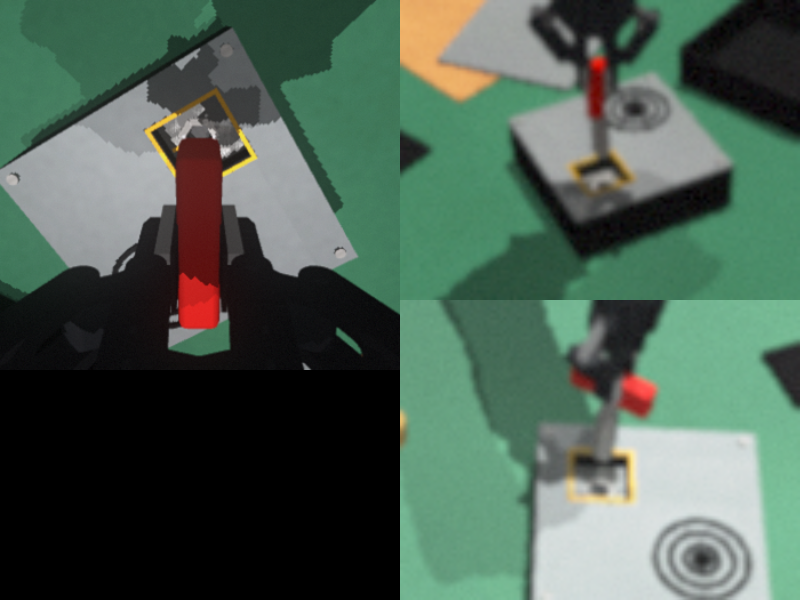

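The composite shows the key held upright over the well, with its tip within about 2 mm of the predicted point in both the side and scene views. I'll lower it to just above the floor, then feel.

```bash
python3 -m pendant '[[[0,0,0],[-0.5,0,15],0],[[0,0,0],[0,0,15],0],[[0,0,0],[0,0,10],0],[[0,0,0],[0,0,5],0],[[0,0,0],[0,0,0],0],[[0,0,0],[0,0,0],0]]'; for i in 1 2; do python3 -m pendant '[[[0,0,0],[0,0,1],0],[[0,0,0],[0,0,1],0],[[0,0,0],[0,0,0],0]]'; done
```

```text
time: 8.2
position: [515.7, 120.1, 96.1]
ee_rot: [[-0.702, -0.712, 0.001], [-0.712, 0.702, 0.0], [-0.0, -0.0, -1.0]]
ft_force: [0.2, 0.8, -2.3]
width: 0.174
grasp_force: 59.5
time: 8.5
position: [515.5, 120.1, 93.9]
ee_rot: [[-0.702, -0.712, 0.0], [-0.712, 0.702, 0.0], [-0.0, -0.0, -1.0]]
ft_force: [-0.1, 0.3, -1.1]
width: 0.176
grasp_force: 59.5
time: 8.8
position: [515.2, 120.1, 91.5]
ee_rot: [[-0.702, -0.712, -0.0], [-0.712, 0.702, 0.0], [0.0, 0.0, -1.0]]
ft_force: [-0.7, 0.7, -1.3]
width: 0.174
grasp_force: 59.5
```

```bash
python3 -m pendant '[[[0,0,0],[0,0,1],0],[[0,0,0],[0,0,1],0],[[0,0,0],[0,0,0],0]]'; python3 -m pendant '[[[0,0,0],[0,0,1],0],[[0,0,0],[0,0,1],0],[[0,0,0],[0,0,0],0]]'
```

```text
time: 9.1
position: [515.4, 120.1, 89.6]
ee_rot: [[-0.702, -0.712, 0.0], [-0.712, 0.702, 0.0], [-0.0, 0.0, -1.0]]
ft_force: [-0.2, 0.2, -1.5]
width: 0.171
grasp_force: 59.5
time: 9.4
position: [515.6, 120.2, 87.7]
ee_rot: [[-0.702, -0.712, 0.0], [-0.712, 0.702, 0.0], [-0.0, -0.0, -1.0]]
ft_force: [1.0, 0.6, -1.3]
width: 0.17
grasp_force: 59.5
```

```bash
python3 -m pendant '[[[0,0,0],[0,0,1],0],[[0,0,0],[0,0,1],0],[[0,0,0],[0,0,0],0]]'; python3 -m pendant '[[[0,0,0],[0,0,1],0],[[0,0,0],[0,0,1],0],[[0,0,0],[0,0,0],0]]'
```

```text
time: 9.7
position: [515.7, 120.2, 85.7]
ee_rot: [[-0.702, -0.712, 0.001], [-0.712, 0.702, 0.0], [-0.001, -0.0, -1.0]]
ft_force: [1.7, 0.7, 0.2]
width: 0.17
grasp_force: 59.6
time: 10.0
position: [515.7, 120.3, 83.7]
ee_rot: [[-0.702, -0.712, 0.001], [-0.712, 0.702, 0.001], [-0.001, -0.0, -1.0]]
ft_force: [1.9, 1.7, -0.7]
width: 0.172
grasp_force: 59.6
```

```bash
python3 -m pendant '[[[0,0,0],[-0.5,0,1],0],[[0,0,0],[0,0,1],0],[[0,0,0],[0,0,0],0]]'; python3 -m pendant '[[[0,0,0],[0,0,1],0],[[0,0,0],[0,0,1],0],[[0,0,0],[0,0,0],0]]'
```

```text
time: 10.3
position: [515.8, 120.5, 81.5]
ee_rot: [[-0.702, -0.712, 0.0], [-0.712, 0.702, 0.0], [-0.0, 0.0, -1.0]]
ft_force: [1.6, 1.1, -0.7]
width: 0.168
grasp_force: 59.6
time: 10.6
position: [515.8, 120.5, 79.6]
ee_rot: [[-0.702, -0.712, 0.0], [-0.712, 0.702, 0.0], [-0.0, 0.0, -1.0]]
ft_force: [1.5, 0.9, -0.9]
width: 0.172
grasp_force: 59.6
```

```bash
python3 -m pendant '[[[0,0,0],[-0.5,0,1],0],[[0,0,0],[0,0,1],0],[[0,0,0],[0,0,0],0]]'; python3 -m pendant '[[[0,0,0],[0,0,1],0],[[0,0,0],[0,0,0],0]]';
```

```text
time: 10.9
position: [515.9, 120.7, 77.4]
ee_rot: [[-0.702, -0.712, -0.0], [-0.712, 0.702, -0.0], [0.0, 0.0, -1.0]]
ft_force: [1.2, 0.4, -0.9]
width: 0.175
grasp_force: 59.6
time: 11.1
position: [516.0, 120.8, 76.6]
ee_rot: [[-0.702, -0.712, -0.0], [-0.712, 0.702, -0.0], [0.0, 0.0, -1.0]]
ft_force: [0.2, 0.5, -0.1]
width: 0.174
grasp_force: 59.7
```

```bash
python3 -m pendant '[[[0,0,0],[0,0,1],0],[[0,0,0],[0,0,0],0]]'
```

```text
time: 11.3
position: [516.0, 120.8, 75.7]
ee_rot: [[-0.702, -0.712, -0.0], [-0.712, 0.702, 0.0], [0.0, 0.0, -1.0]]
ft_force: [-0.0, 0.8, 0.8]
width: 0.173
grasp_force: 59.8
```

```bash
python3 -m pendant '[[[0,0,0],[0,0,1],0],[[0,0,0],[0,0,0],0]]'
```

```text
time: 11.5
position: [516.1, 120.8, 74.8]
ee_rot: [[-0.702, -0.712, 0.0], [-0.712, 0.702, 0.0], [-0.0, -0.0, -1.0]]
ft_force: [0.7, 0.7, 2.9]
width: 0.168
grasp_force: 60.0
```

```bash
python3 -m pendant '[[[0,0,0],[0,0,0.5],0],[[0,0,0],[0,0,0],0],[[0,0,0],[0,0,0],0]]'
```

```text
time: 11.8
position: [516.1, 120.8, 74.3]
ee_rot: [[-0.702, -0.712, 0.0], [-0.712, 0.702, 0.0], [-0.0, -0.0, -1.0]]
ft_force: [-0.5, 0.7, 2.8]
width: 0.171
grasp_force: 60.1
```

The key is seated, with a net axial load of about 4.5 N. Now I turn it clockwise, which is positive tool z.

```bash
python3 -m pendant '[[[0,0,0.1],[0,0,0],0],[[0,0,0.1],[0,0,0],0],[[0,0,0.1],[0,0,0],0],[[0,0,0.1],[0,0,0],0],[[0,0,0.1],[0,0,0],0],[[0,0,0],[0,0,0],0]]'; python3 -c "
from rig import env;o=env.get_obs();print(o['ft_torque'],o['joint_positions'][5])"
```

```text
time: 12.4
position: [516.5, 120.6, 74.4]
ee_rot: [[-0.958, -0.288, 0.001], [-0.288, 0.958, -0.0], [-0.001, -0.001, -1.0]]
ft_force: [0.5, -0.2, 3.4]
width: 0.174
grasp_force: 60.1
[-0.07501767 -0.07820678  0.02567796] -12.241258790391676
```

```bash
python3 -m pendant '[[[0,0,0.1],[0,0,0],0],[[0,0,0.1],[0,0,0],0],[[0,0,0.1],[0,0,0],0],[[0,0,0.1],[0,0,0],0],[[0,0,0.1],[0,0,0],0],[[0,0,0.1],[0,0,0],0],[[0,0,0.1],[0,0,0],0],[[0,0,0.1],[0,0,0],0],[[0,0,0.1],[0,0,0],0]]'; python3 -c "
from rig import env;o=env.get_obs();print(o['ft_torque'],o['joint_positions'][5])"
```

```text
time: 13.3
position: [516.1, 120.1, 74.2]
ee_rot: [[-0.82, 0.572, 0.0], [0.572, 0.82, -0.002], [-0.001, -0.001, -1.0]]
ft_force: [1.2, -1.2, 3.1]
width: 0.173
grasp_force: 60.1
[-0.55035468  0.04019144  0.08454268] 39.38468081618789
```

```bash
python3 -m pendant '[[[0,0,0.1],[0,0,0],0],[[0,0,0.1],[0,0,0],0],[[0,0,0.1],[0,0,0],0],[[0,0,0.1],[0,0,0],0],[[0,0,0.1],[0,0,0],0],[[0,0,0.1],[0,0,0],0],[[0,0,0.1],[0,0,0],0],[[0,0,0],[0,0,0],0]]'; python3 -c "
from rig import env;o=env.get_obs();print(o['ft_torque'],o['joint_positions'][5])"
```

```text
time: 14.1
position: [515.7, 120.1, 74.1]
ee_rot: [[-0.261, 0.965, -0.001], [0.965, 0.261, -0.002], [-0.001, -0.001, -1.0]]
ft_force: [-1.5, -2.7, 3.5]
width: 0.174
grasp_force: 60.1
[-0.71469014  0.35339139  0.08573611] 79.31553502100738
```

```bash
python3 -m pendant '[[[0,0,0.1],[-0.5,-0.4,0],0],[[0,0,0.1],[0,0,0],0],[[0,0,0.1],[0,0,0],0],[[0,0,0.1],[0,0,0],0],[[0,0,0.1],[0,0,0],0],[[0,0,0.1],[0,0,0],0],[[0,0,0],[0,0,0],0]]'; python3 -c "
from rig import env;o=env.get_obs();print(o['ft_torque'],o['joint_positions'][5])"
```

```text
time: 14.8
position: [515.2, 120.0, 74.0]
ee_rot: [[0.328, 0.945, -0.001], [0.945, -0.328, -0.0], [-0.001, -0.001, -1.0]]
ft_force: [-0.3, -1.7, 2.9]
width: 0.174
grasp_force: 60.1
[-0.35335858  0.54052618 -0.00099057] 113.55582808774186
```

```bash
python3 -m pendant '[[[0,0,0.1],[0,0,0],0],[[0,0,0.1],[0,0,0],0],[[0,0,0],[0,0,0],0]]'; python3 -c "
from rig import env;o=env.get_obs();print(o['ft_torque'],o['joint_positions'][5])"
```

```text
time: 15.1
position: [515.1, 120.1, 74.0]
ee_rot: [[0.508, 0.861, -0.001], [0.861, -0.508, -0.0], [-0.001, -0.001, -1.0]]
ft_force: [-2.7, -1.1, 3.1]
width: 0.173
grasp_force: 60.2
[-0.36021507  0.63055402  0.04999032] 124.96444487406991
```

```bash
python3 -m pendant '[[[0,0,0.05],[0,0,0],0],[[0,0,0.05],[0,0,0],0],[[0,0,0],[0,0,0],0]]'; python3 -c "
from rig import env;o=env.get_obs();print(o['ft_torque'],o['joint_positions'][5])"
```

```text
time: 15.4
position: [515.1, 120.2, 74.0]
ee_rot: [[0.591, 0.807, -0.001], [0.807, -0.591, 0.0], [-0.001, -0.001, -1.0]]
ft_force: [-2.7, -1.3, 3.2]
width: 0.173
grasp_force: 60.2
[-0.33378194  0.76814408  0.11123179] 130.654557247544
```

```bash
python3 -m pendant '[[[0,0,0.05],[0,0,0],0],[[0,0,0.05],[0,0,0],0],[[0,0,0],[0,0,0],0]]'; python3 -c "
from rig import env;o=env.get_obs();print(o['ft_torque'],o['joint_positions'][5])"
```

```text
time: 15.7
position: [515.2, 120.3, 74.0]
ee_rot: [[0.669, 0.743, -0.001], [0.743, -0.669, 0.0], [-0.001, -0.001, -1.0]]
ft_force: [-3.2, -0.8, 3.5]
width: 0.172
grasp_force: 60.2
[-0.22524709  0.89987235  0.08738022] 136.42755812768957
```

```bash
python3 -m pendant '[[[0,0,0.05],[0,0,0],0],[[0,0,0.05],[0,0,0],0],[[0,0,0],[0,0,0],0]]'; python3 -c "
from rig import env;o=env.get_obs();print(o['ft_torque'],o['joint_positions'][5])"
```

```text
time: 16.0
position: [515.2, 120.3, 74.0]
ee_rot: [[0.74, 0.673, -0.001], [0.673, -0.74, 0.0], [-0.001, -0.001, -1.0]]
ft_force: [-2.9, -1.5, 2.9]
width: 0.174
grasp_force: 60.2
[-0.14705279  0.94079449  0.2068309 ] 142.17275903364032
```

```bash
python3 -m pendant '[[[0,0,0.05],[0,0,0],0],[[0,0,0.05],[0,0,0],0],[[0,0,0],[0,0,0],0]]'; python3 -c "
from rig import env;o=env.get_obs();print(o['ft_torque'],o['joint_positions'][5],o['joint_torque'])"
```

```text
time: 16.3
position: [515.3, 120.4, 74.0]
ee_rot: [[0.803, 0.595, -0.001], [0.595, -0.803, 0.0], [-0.001, -0.001, -1.0]]
ft_force: [-3.9, -0.8, 4.3]
width: 0.17
grasp_force: 60.3
[-0.1294616   1.03456235  0.45920653] 147.9013989741039 [ -0.66003179 -43.30310941  28.22545946  -1.8504237    0.05488961
   0.78484956]
```

```bash
python3 -m pendant '[[[0,0,0.05],[0,0,0],0],[[0,0,0],[0,0,0],0]]'; python3 -c "
from rig import env;o=env.get_obs();print(o['ft_torque'],o['joint_positions'][5])"
```

```text
time: 16.5
position: [515.3, 120.4, 74.0]
ee_rot: [[0.832, 0.554, -0.001], [0.554, -0.832, 0.0], [-0.001, -0.001, -1.0]]
ft_force: [-3.4, -1.7, 2.9]
width: 0.172
grasp_force: 60.4
[0.00235364 1.11443144 0.5641294 ] 150.78138462777275
```

```bash
python3 -m pendant '[[[0,0,0.04],[0,0,0],0],[[0,0,0],[0,0,0],0]]'; python3 -c "
from rig import env;o=env.get_obs();print(o['ft_torque'],o['joint_positions'][5])"
```

```text
time: 16.7
position: [515.4, 120.4, 74.1]
ee_rot: [[0.854, 0.52, -0.001], [0.52, -0.854, 0.0], [-0.0, -0.001, -1.0]]
ft_force: [-3.7, -0.8, 3.3]
width: 0.174
grasp_force: 60.4
[0.02393692 1.13820381 0.60026211] 153.09594510223957
```

The torque has climbed to 0.6 N m with the screw no longer following, so it is at the stop. I'll relax slightly, release and retreat upward.

```bash
python3 -m pendant '[[[0,0,-0.06],[-0.5,-0.2,-0.4],0],[[0,0,0],[0,0,0],0],[[0,0,0],[0,0,0],0.35],[[0,0,0],[0,0,0],0.5],[[0,0,0],[0,0,0],0.6],[[0,0,0],[0,0,0],0.6],[[0,0,0],[0,0,0],0.6]]'; python3 -m pendant '[[[0,0,0],[0,0,-5],0.6],[[0,0,0],[0,0,-15],0.6],[[0,0,0],[0,0,-30],0.6],[[0,0,0],[0,0,-40],0.6],[[0,0,0],[0,0,-40],0.6],[[0,0,0],[0,0,0],0.6],[[0,0,0],[0,0,0],0.6]]'
python3 - <<'E'
from m import *
shot('wrist','w6');shot('side','d6');shot('scene','s6')
ps=[cv2.imread('pics/w6.png')[60:384,80:430]]
for f in('d6','s6'):
    u,v=proj(f,[[515,120,90]])[0].astype(int); ps.append(cv2.imread(f'pics/{f}.png')[v-45:v+45,u-60:u+60])
c=np.zeros((600,800,3),np.uint8);c[:370,:400]=cv2.resize(ps[0],(400,370));c[:300,400:]=cv2.resize(ps[1],(400,300));c[300:,400:]=cv2.resize(ps[2],(400,300))
c[370:,:400]=cv2.resize(cv2.imread('pics/s6.png')[120:286,60:348],(400,230))
cv2.imwrite('pics/c6.png',c);print(env.get_obs()['ft_force'])
print(proj('w6',[[515,120,129]]),proj('d6',[[515,120,115]]),proj('s6',[[515,120,115]]))
for f,b in(('w6',(120,80,400,330)),('d6',(190,130,270,200)),('s6',(265,130,330,200))):
    ys,xs=np.nonzero(mask(f,'red',b));print(f,len(xs),xs.mean(),ys.mean(),cv2.minAreaRect(np.c_[xs,ys].astype(np.float32)))
E
```

```text
time: 17.4
position: [515.6, 120.1, 74.6]
ee_rot: [[0.823, 0.568, 0.0], [0.568, -0.823, 0.0], [0.0, 0.0, -1.0]]
ft_force: [-0.5, -0.5, 0.6]
width: 0.601
grasp_force: 0.0
time: 18.1
position: [516.3, 120.2, 206.0]
ee_rot: [[0.823, 0.568, 0.003], [0.568, -0.823, 0.0], [0.003, 0.002, -1.0]]
ft_force: [-1.0, 0.4, -0.6]
width: 0.602
grasp_force: 0.0
[-0.17966237  0.16509179 -0.57401565]
[[251.93225297 188.05146116]] [[228.95074919 169.28133523]] [[289.30579272 168.45072175]]
w6 1753 251.9218482601255 181.55561893896177 ((251.80813598632812, 182.01773071289062), (88.35557556152344, 20.3266544342041), 88.53119659423828)
d6 74 228.7027027027027 168.90540540540542 ((228.40000915527344, 169.30003356933594), (4.743416786193848, 18.024982452392578), 18.434947967529297)
s6 192 289.7291666666667 169.40104166666666 ((289.739990234375, 169.1800079345703), (24.200002670288086, 8.600001335144043), 36.869895935058594)
```

View pics/c6.png

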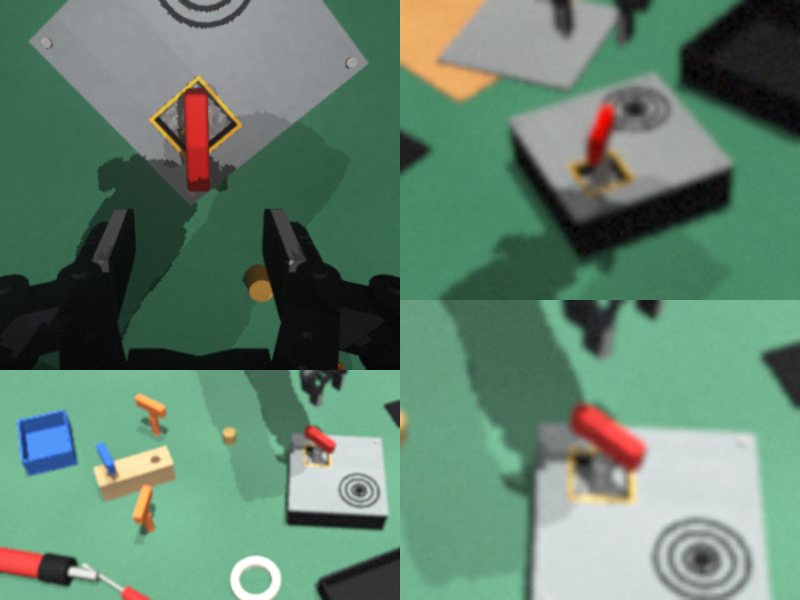

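The composite shows the key standing in the well. Its handle is at the height expected for full seating (within 1 px in all views), and the blue key and everything else are undisturbed. I'll check the bar's yaw against the stop angle.

```bash
python3 - <<'E'
from m import *
m=mask('w6','red',(120,80,400,330)).astype(np.uint8);m=cv2.morphologyEx(m,cv2.MORPH_OPEN,np.ones((3,3)))
L=[];
for v in range(145,216,5):
    xs=np.nonzero(m[v])[0]; 
    if len(xs): L.append((v,xs.min(),xs.max()))
print(L)
A=np.array([atz('w6',(a+0.,v),129)[:2] for v,a,b in L if b-a>12]);B=np.array([atz('w6',(b+0.,v),129)[:2] for v,a,b in L if b-a>12])
for Q in(A,B,(A+B)/2):
    x,y=Q[:,0],Q[:,1];d=np.linalg.svd(Q-Q.mean(0))[2][0];print(np.degrees(np.arctan2(d[1],d[0]))%180)
ys,xs=np.nonzero(m);print(ys.min(),ys.max(),atz('w6',(252,ys.max()),129),atz('w6',(252,ys.min()),101))
# mark
y=mask('w6','yel',(0,0,512,384));ys,xs=np.nonzero(y);print(xs.min(),xs.max(),ys.min(),ys.max())
R=cv2.minAreaRect(np.c_[xs,ys].astype(np.float32));c=cv2.boxPoints(R);print([atz('w6',p,60)[:2].round(1) for p in c.astype(float)])
im=cv2.imread('pics/w6.png')[115:200,205:300];cv2.imwrite('pics/w6c.png',cv2.resize(im,(671,600),interpolation=cv2.INTER_CUBIC))
E
```

```text
[(145, np.int64(241), np.int64(260)), (150, np.int64(241), np.int64(261)), (155, np.int64(241), np.int64(261)), (160, np.int64(242), np.int64(261)), (165, np.int64(242), np.int64(261)), (170, np.int64(242), np.int64(261)), (175, np.int64(242), np.int64(261)), (180, np.int64(242), np.int64(261)), (185, np.int64(242), np.int64(262)), (190, np.int64(243), np.int64(261)), (195, np.int64(243), np.int64(262)), (200, np.int64(243), np.int64(262)), (205, np.int64(243), np.int64(262)), (210, np.int64(244), np.int64(262)), (215, np.int64(244), np.int64(262))]
36.26948447072439
36.26090934403928
36.26498298572895
138 226 [488.89824134 102.00688589 129.        ] [542.83381662 139.16004991 101.        ]
210 511 126 372
[array([437.6, 162.2]), array([548.1, 146.6]), array([ 494.3, -256.7]), array([ 350. , -277.1])]
```

View pics/w6c.png

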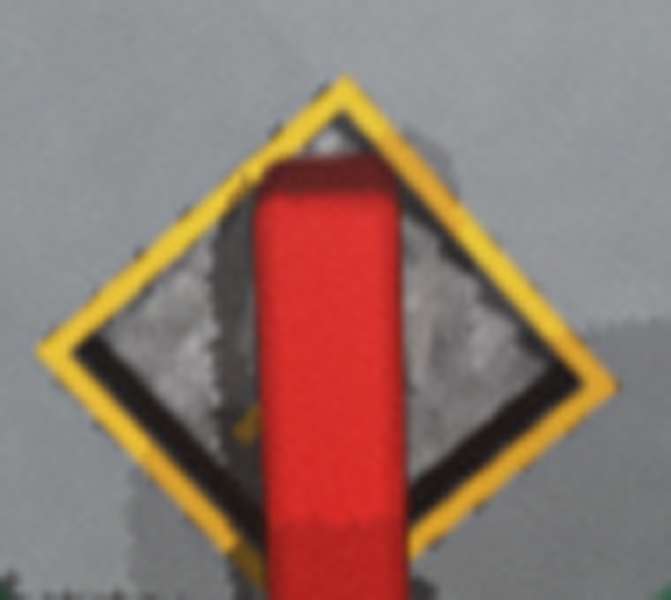

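The crop shows the yellow mark peeking out left of the handle at crop (247,423). I'll compute its angle.

```bash
python3 - <<'E'
from h import *
g=lambda p,z:atz('w6',(205+p[0]*95/671-.43,115+p[1]*85/600-.43),z)[:2]
C=np.array([g(p,60) for p in((345,75),(618,385),(36,350))]);print(C)
for i,j in((2,0),(0,1)):
    v=C[j]-C[i];print(np.hypot(*v),np.degrees(np.arctan2(v[1],v[0])))
s=np.array([515.2,120.2])
for p in((258,402),(240,442),(247,423)):
    m=g(p,40);a=np.degrees(np.arctan2(*(m-s)[::-1]));print(m,np.hypot(*(m-s)),'ang',a,'screw',np.radians((-14-a)%360))
    m=g(p,39)
E
```

```text
[[547.5831     140.99198239]
 [534.22689339  86.70430348]
 [493.48043042 154.49996662]]
55.7634691614586 -14.018616874723476
55.90653214040974 -103.82177019566677
[499.63969772 123.25435357] 15.857240709838457 ang 168.89452683604495 screw 3.091073630013475
[493.15101511 122.04953308] 22.126421023822516 ang 175.20508830641725 screw 2.9809335547059836
[496.11402596 122.80889245] 19.26345568441884 ang 172.21638654254522 screw 3.0330962408457123
```

```bash
python3 - <<'E'
from m import *
from scipy.optimize import minimize
from scipy.spatial.transform import Rotation as Ro
fs={'w6':(120,80,400,330),'d6':(190,130,270,200),'s6':(265,130,330,200)};M={f:mask(f,'red',b) for f,b in fs.items()}
B=np.array([[x,y,z] for x in(-35,35) for y in(-8,8) for z in(75,103)],float)
def cost(p):
    X=Ro.from_euler('ZYX',[p[2],p[3],p[4]],degrees=True).apply(B)+[p[0],p[1],p[5]];c=0
    for f,m in M.items():
        h=cv2.convexHull((proj(f,X)*16).astype(np.int32));r=np.zeros(m.shape,np.uint8);cv2.fillConvexPoly(r,h,1,shift=4)
        c+=1-(m&(r>0)).sum()/(m|(r>0)).sum()
    return c
for y0 in(36,54):
    r=minimize(cost,[515,120,y0,0,0,26],method='Nelder-Mead',options=dict(initial_simplex=np.array([[515,120,y0,0,0,26]]+[[515+4*(i==0),120+4*(i==1),y0+6*(i==2),5*(i==3),5*(i==4),26+6*(i==5)] for i in range(6)]),maxiter=600));print(r.x.round(1),r.fun, cost([515,120,y0,0,0,26]))
E
```

```text
[5.157e+02 1.211e+02 3.750e+01 1.000e-01 3.000e-01 2.570e+01] 0.9512237673614197 1.0270582344017383
[515.7 129.2  38.2  -3.8   4.3  25.6] 0.9449025326322466 1.5251265907107077
```

The fit says the key is vertical and fully seated (tip at z≈25.7), but the bar yaw (36°) doesn't match the stop angle (54°). I'll look at the mark from another side, numerically.

```bash
python3 -m pendant '[[[0,0,-0.13],[0,0,0],0.6],[[0,0,-0.13],[0,0,0],0.6],[[0,0,-0.13],[0,0,0],0.6],[[0,0,-0.13],[0,0,0],0.6],[[0,0,-0.13],[0,0,0],0.6],[[0,0,-0.13],[0,0,0],0.6],[[0,0,-0.13],[0,0,0],0.6],[[0,0,-0.13],[0,0,0],0.6],[[0,0,0],[0,0,0],0.6],[[0,0,0],[0,0,0],0.6]]'
cat > mk.py <<'E'
from m import *
import sys
def run(f):
    im=cv2.imread('pics/'+f+'.png'); G=0.5
    xs=np.arange(-24,24.1,G); X=np.array([[514+a,121.5+b,40] for b in xs[::-1] for a in xs])
    p=proj(f,X).astype(np.float32).reshape(len(xs),len(xs),2)
    r=cv2.remap(im,p[...,0],p[...,1],cv2.INTER_CUBIC);cv2.imwrite('pics/'+f+'_top.png',r)
    h=cv2.cvtColor(r,cv2.COLOR_BGR2HSV).astype(int);m=(h[...,0]>12)&(h[...,0]<35)&(h[...,1]>90)
    n,l,st,ce=cv2.connectedComponentsWithStats(m.astype(np.uint8))
    for i in range(1,n):
        if st[i,4]<8: continue
        yy,xx=np.nonzero(l==i);P=np.c_[514+xs[xx],121.5+xs[::-1][yy]];c=P.mean(0);d=np.linalg.svd(P-c)[2][0]
        print(st[i,4],'c',c.round(1),'dir',np.degrees(np.arctan2(d[1],d[0])).round(0),'r',np.hypot(*(c-[515.5,120.7])).round(1),'ang',np.degrees(np.arctan2(c[1]-120.7,c[0]-515.5)).round(1),'touch',P.min(0),P.max(0))
E
python3 - <<'E'
from mk import *
d=shot('wrist','w7')
for f in('w1','w6','w7'):print(f);run(f)
m=mask('w7','red',(100,60,420,330)).astype(np.uint8);ys,xs=np.nonzero(m);print(len(xs),xs.min(),xs.max(),ys.min(),ys.max())
E
```

```text
time: 19.25
position: [514.7, 120.1, 203.5]
ee_rot: [[-0.07, 0.998, -0.002], [0.998, 0.07, -0.0], [0.0, -0.002, -1.0]]
ft_force: [-0.1, 0.6, -0.3]
width: 0.596
grasp_force: 0.0
w1
780 c [495.1 120. ] dir -93.0 r 20.4 ang -178.0 touch [490.   97.5] [508.  145.5]
47 c [535.1 144.9] dir -8.0 r 31.1 ang 51.0 touch [529.5 143.5] [538.  145.5]
126 c [533.3 115.7] dir -17.0 r 18.5 ang -15.6 touch [529.  113.5] [537.5 118. ]
w6
392 c [525.4 142.6] dir -12.0 r 24.0 ang 65.6 touch [507. 138.] [538.  145.5]
363 c [535.5 108.3] dir -101.0 r 23.6 ang -31.8 touch [531.   97.5] [538. 125.]
69 c [495.4 122.5] dir 19.0 r 20.1 ang 174.9 touch [493.  120.5] [499. 124.]
w7
207 c [491.6 138.4] dir -99.0 r 29.7 ang 143.5 touch [490. 126.] [494.5 145.5]
454 c [523.2 142.1] dir -12.0 r 22.8 ang 70.3 touch [502. 137.] [538.  145.5]
131 c [498.  121.9] dir -8.0 r 17.5 ang 176.2 touch [494.  119.5] [502. 124.]
2119 214 297 151 214
```

The mark is now fully visible at about 174°, which puts the screw at 3.0 ± 0.05 rad, at its stop. The key is upright and bottomed in the socket, and the gripper is clear.

```bash
python3 -c "
from rig import env;print(env.hand_in())"
```

```text
the job is handed in; nothing more can be done
None
```

The job is handed in: the red key stands fully seated and released in the socket, and the screw reads 3.0 ± 0.05 rad by its yellow mark, so at its stop; the axial load stayed at about 6 N or less. One mismatch remains: the key's handle sits about 18° further round than that angle predicts, more than the stated play, and I couldn't explain it.

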